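Free and press the vent valve of a vacuum receiver

ROBOT

A 6-joint arm with a two-finger parallel gripper is mounted at the origin on a cart in front of the work surface, level with it; the furniture and walls round the work are solid. World frame = base frame: x ahead of the robot, y to its left, z up, the work surface at z = 0. Lengths are in m, angles in rad, forces in N, time in s.
With the tool pointing down it reaches from about 0.275 to 0.875 m from the base axis. Payload 12.5 kg.
Tool frame: the origin (TCP) lies at the centre of the arm's flange, where the gripper is bolted on; the fingertips stand 173 mm ahead of it and the grasp point (between the pads) lies 155 mm ahead of it; z points along the fingers, y is the line along which they close (so a half turn about z gives the same grasp; the last joint's range is limited). The gripper opens to 85 mm and grips with 20 to 120 N. Pads are 22 mm wide; open, the fingers measure 114 mm over their backs; the gripper's body (76 mm by 85 mm) begins 54 mm behind the grasp point. The pads swing forward as they close: fully open they stand 13 mm farther back than shut.
Start: joints at [1.105, 0.351, 1.652, -0, 1.139, -0.085], TCP at [0.204, 0.511, 0.405] pointing down, gripper open.
Joint ranges: [-2.75, 2.75], [-0.79, 2.1], [0.01, 2.65], [-1.57, 4.71], [0.07, 3.14], [-2.87, 2.87]. Speed limits (rad/s): [2.22, 2.22, 2.79, 3.14, 3.14, 3.14].

INTERFACE

Orientations are given as a unit quaternion [x, y, z, w].
In Python, from cell import robot, viewer gives the robot as it stands. The module is installed in compiled form; this text tells all that it offers.
- The arm moves only by the tool move_arm, never from a script. Its argument "deltas" is a list that holds one entry, the list of rows, each a list of 7 numbers: the turn, a rotation vector about the tool's x, y, z in degrees, then the shift along the tool's x, y, z in mm, then the closure, from 0 (fully open) to 1 (shut). A call has 1 to 8 rows; each row shifts and turns the commanded pose from where the row before left it, along the tool's axes as they then stand; what a row does not reach is not made up. A row lasts 1/10 s, in which the tool goes at most 50 mm and 8.59 degrees, less where a joint would pass 70% of its speed; a pose out of reach is approached as far as the arm can. A call is refused whole if a number of a shift passes 50 or a number of a turn 8.59, either way. A call with a gripper value outside its range is refused whole. The fingers move at their own pace and stop on an object; "grip_force" is the grip in N (left out, the last holds). Time passes only in rows, so rows that do not move let the fingers close. It gives the time, the measured TCP pose, the force, the opening and the grip force at its end, in the units of the state.
- robot.read_state(): the state, without advancing time (a new reading comes with each control period).
- viewer.get_image(name): name is "side" or "top" or "wrist"; returns a dict with "color" (384x512x3 uint8, red, green, blue), "range_z" (384x512 float32, m along the optical axis (not along the pixel's ray), 0 where there is no reading), "intrinsics" (3x3 intrinsics, pixels), "R" (3x3) and "t" (3): a world point X has camera coordinates R X + t; the wrist camera has in their place "T_tool_cam" (4x4, takes a point from camera to tool coordinates, whose origin is the TCP and whose axes are the flange's). Camera axes: x right, y down, z forward; pixel columns grow to the right and rows downward; lengths in m; the calibration is good to about 2 mm. A picture is of the moment at which its call begins: read the wrist's pose just before it.
- robot.finish_job(): hands the job in; it is judged then, once.
The state is a dict: "clock": time; "joint_pos": joint angles; "qvel": joint speeds; "tau": joint torques, N m; "tcp_pos": TCP position; "tcp_rot": TCP orientation; "ft_force": force on the tool from outside, world axes, zero at the start; "ft_torque": the same for the moment, N m; "grip_width": finger opening in m; "grip_force": force on a finger pad.
Only numpy, scipy, OpenCV 4.12 (cv2) and the standard library are available. Lean on these libraries where they do the work, as an engineer would, in place of code of your own. Each camera call takes 0.05 s, during which the arm holds its last target. There are 200 camera calls.

TASK

Vent the small blue vacuum receiver: unscrew the knurled brass lock nut on its vent valve (counter-clockwise from above, several regrasps) all the way up to its end stop, then gently press the freed steel pin right down, by feel because it bottoms hard and is easily bent, and keep it down for two seconds. Let the pin spring back, leave the nut unscrewed, let go of everything, and leave the beaker, the petri dish and the stopper where they stand.

Things in the scene. Friction and masses are not known exactly. Their poses are not given: they have to be found in the camera images.
- receiver: vacuum receiver, fixed: blue lying tank, 64 mm diameter, 150 mm long along its y, top at 77 mm, on two feet; gauge beyond the +y end and hose barb at the -y end, both below 66 mm. Origin on the table under the tank's middle, z up. The vent valve stands upright over the origin: boss and brass hexagon (28 mm wide) up to 94 mm, then an 8 mm neck up to 112 mm; nut and pin share this axis.
- valve_neck (a point): fixed point on the valve's axis at the top of the neck, 112 mm above the table; the screwed-down nut starts here. A loose steel collar (15 mm diameter, 94 to 112 mm above the table) sits round the neck under the nut as its seat and needs no handling.
- nut_mid (a point): centre of the knurled brass lock nut (16 mm diameter, 10 mm high, small red dot on its top); rises with the nut, 117 mm above the table when screwed right down. The pin passes through the nut.
- lock_nut (a joint): turn of the lock nut, rad: 0 screwed right down, grows counter-clockwise seen from above, end stop at 3.6 (it cannot come off; fingers that turn on just slip). Starts anywhere from 0 to 0.8. It climbs 1.2 mm per rad, turns easily and stays where it is left.
- valve_pin (a joint): how far the steel pin (6.4 mm thick, on the valve's axis) is pressed down, m: 0 released, hard stop at 0.004, valve open above 0.0028. Spring: 2 N at 0, 7 N at the stop. Until the nut is up, it presses stiffly (8 N for 2 mm). It carries the nut along. Its top is not measured and varies from 17 to 25.5 mm above the neck, 3 to 11 mm above the raised nut. 16 N bends it.
- beaker: small glass beaker, 46 mm wide, 59 mm high, standing beyond the receiver; origin at the centre of its underside
- petri_dish: glass petri dish, 64 mm wide, 15 mm high, in front of the receiver; origin at the centre of its underside
- stopper: cream rubber stopper, 31 mm wide, 28 mm high, in front of the receiver; origin at the centre of its underside
Mind the look-alikes: they are no part of the job. What is shaped like the receiver but pink is not meant.

How it is judged:
By the outcome, as a careful person would: the job done as asked, in the order asked, and still so for the second after the job is handed in, with the robot touching nothing.
It also fails if it takes over 72 s, if anything falls off the work surface, if the arm or the gripper's body presses on something with over 40 N, if the wrist force passes 120 N, or if a joint passes its speed limit or range.

## Working session

There is one attempt and no reset: what is moved stays moved. The work goes in short steps, Python scripts to look and compute and a tool call to move; the robot and the scene stay as the last step left them, time stands still between calls to the robot, and variables do not carry over. Pictures are saved under pics/ and viewed, at most 10 in all, crops included, and the job is handed in when it is done.

Besides the shell and the picture viewer there is one more tool, called after "Call:" as a command line: name --argument value ..., lists and objects as JSON in quotes. move_arm: Moves the arm, as the interface text tells. Its arguments: {"type":"object","properties":{"deltas":{"type":"array","items":{"type":"array","items":{"type":"array","items":{"type":"number"}}}},"grip_force":{"type":"number"}},"required":["deltas"]}

```bash
mkdir -p pics
cat > h.py <<'E'
import numpy as np, cv2
from scipy.spatial.transform import Rotation as Rn
from cell import robot, viewer
def cam(n):
    s=robot.read_state(); d=viewer.get_image(n)
    if n=="wrist":
        T=np.eye(4);T[:3,:3]=Rn.from_quat(s['tcp_rot']).as_matrix();T[:3,3]=s['tcp_pos']
        M=T@d['T_tool_cam']; d['Rwc']=M[:3,:3]; d['C']=M[:3,3]
    else:
        d['Rwc']=d['R'].T; d['C']=-d['R'].T@d['t']
    d['s']=s; return d
def ray(d,u,v):
    return d['Rwc']@np.linalg.inv(d['intrinsics'])@np.array([u,v,1.])
def plane(d,u,v,z):
    r=ray(d,u,v); return d['C']+r*(z-d['C'][2])/r[2]
def pts(d):
    h,w=d['range_z'].shape;v,u=np.mgrid[:h,:w]
    p=np.stack([u,v,np.ones_like(u)],-1)@np.linalg.inv(d['intrinsics']).T*d['range_z'][...,None]
    return p@d['Rwc'].T+d['C']
def save(d,name,crop=None,k=1):
    im=d['color'][...,::-1]
    if crop: im=im[crop[1]:crop[3],crop[0]:crop[2]]
    cv2.imwrite('pics/'+name,cv2.resize(im,None,fx=k,fy=k,interpolation=cv2.INTER_CUBIC))
E
python3 - <<'E'
from h import *
a=cam('top');b=cam('side')
np.set_printoptions(precision=4,suppress=True)
for n,d in(('top',a),('side',b)):print(n,d['C'],d['Rwc'].tolist(),d['intrinsics'][0])
cv2.imwrite('pics/a.png',cv2.resize(np.hstack([a['color'],b['color']])[...,::-1],(800,300),interpolation=cv2.INTER_AREA))
print(a['s'])
hsv=cv2.cvtColor(a['color'],cv2.COLOR_RGB2HSV)
m=cv2.inRange(hsv,(95,80,40),(130,255,255))
n,l,st,c=cv2.connectedComponentsWithStats(m);P=pts(a)
for i in range(1,n):
    if st[i,4]>60: print(st[i],c[i],np.median(P[l==i],0))
E
```

```text
top [0.4645 0.0561 0.9314] [[-0.005709034199883513, -0.9930047063215517, 0.11793667856843283], [-0.9990112922632652, 0.0004637910386486023, -0.04445472785152936], [0.0440890560001644, -0.11807386722353823, -0.9920255626846988]] [493.1138   0.     249.6643]
side [ 0.156  -0.6368  0.5   ] [[0.8722875986211807, -0.22138329510765536, 0.436008924150608], [-0.48893115242162644, -0.38065986732379287, 0.7848849556468088], [-0.007789318542356364, -0.897823758906117, -0.4402860711632113]] [430.5914   0.     254.7622]
{'clock': 0.0, 'joint_pos': array([ 1.1054,  0.3513,  1.6524, -0.    ,  1.1391, -0.0846]), 'qvel': array([ 0.0015,  0.0003,  0.0011,  0.0011, -0.0013, -0.0016]), 'tau': array([ -0.0006, -50.6096, -29.1423,  -0.0001,   0.0043,   0.    ]), 'tcp_pos': array([0.2043, 0.5105, 0.4041]), 'tcp_rot': array([ 0.1892,  0.9819, -0.0006, -0.0002]), 'ft_force': array([-0.0348, -0.1003,  0.2195]), 'ft_torque': array([-0.0155, -0.0025, -0.0024]), 'grip_force': 0.0, 'grip_width': 0.08534142868663246}
[191  88  24  22 271] [203.0074  99.5904] [0.7334 0.1018 0.0058]
[272 167  14  34 368] [279.0598 182.5272] [ 0.5672 -0.0342  0.0716]
[ 290  168   47   39 1218] [313.0739 187.1297] [ 0.5569 -0.0926  0.0717]
[339 174  15  33 295] [346.6136 190.5288] [ 0.5521 -0.154   0.0717]
[ 77 286  50  11 189] [100.6296 291.1905] [0.3766 0.2865 0.0095]
```

View pics/a.png

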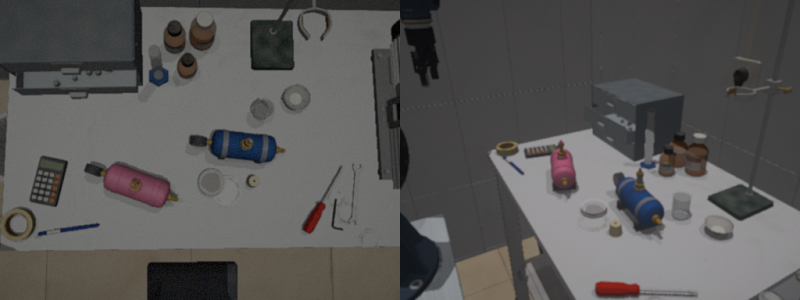

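The top view shows the blue receiver at about (312,187) full-res, with the dish at (270,232), the stopper at (323,232) and the beaker at (334,140). The pink look-alike is at (175,236).

Run:
```python
from h import *
np.set_printoptions(precision=4,suppress=True)
a=cam('top');b=cam('side')
C=np.array([.557,-.093])
for n,d in(('top',a),('side',b)):
    P=pts(d);ok=(d['range_z']>0)&(np.linalg.norm(P[...,:2]-C,axis=-1)<.06)
    for lo,hi in((.086,.098),(.098,.112),(.112,.145)):
        m=ok&(P[...,2]>lo)&(P[...,2]<hi)
        if m.sum(): print(n,lo,m.sum(),np.median(P[m],0),P[m].min(0),P[m].max(0))
hsv=cv2.cvtColor(a['color'],cv2.COLOR_RGB2HSV)
m=cv2.inRange(hsv,(95,80,40),(130,255,255));m[:, :265]=0;m[:160]=0;m[230:]=0;m[:,360:]=0
P=pts(a)[m>0];P=P[P[:,2]>.05];xy=P[:,:2];mu=xy.mean(0);w,v=np.linalg.eigh(np.cov((xy-mu).T));print(mu,v[:,1],np.degrees(np.arctan2(v[1,1],v[0,1])))
cv2.imwrite('pics/b.png',np.hstack([cv2.resize(d['color'][y-40:y+40,x-50:x+50,::-1],(400,320),interpolation=cv2.INTER_CUBIC) for d,x,y in((a,312,187),(b,306,250))]))
```

```text
top 0.086 65 [ 0.5584 -0.0889  0.0941] [ 0.5517 -0.1042  0.0864] [ 0.5739 -0.083   0.098 ]
top 0.098 11 [ 0.5617 -0.0902  0.1072] [ 0.5569 -0.0963  0.0998] [ 0.5677 -0.0877  0.1108]
top 0.112 80 [ 0.5624 -0.0939  0.1222] [ 0.5552 -0.1026  0.112 ] [ 0.5711 -0.0867  0.1348]
side 0.086 85 [ 0.5577 -0.1007  0.0924] [ 0.5502 -0.1066  0.0862] [ 0.573  -0.0832  0.0977]
side 0.098 55 [ 0.5593 -0.0997  0.1045] [ 0.5548 -0.1035  0.0988] [ 0.5682 -0.0902  0.1114]
side 0.112 85 [ 0.5603 -0.0981  0.121 ] [ 0.5536 -0.1045  0.112 ] [ 0.5691 -0.0899  0.1325]
[ 0.5596 -0.0919] [0.098  0.9952] 84.37701261410245
```

View pics/b.png

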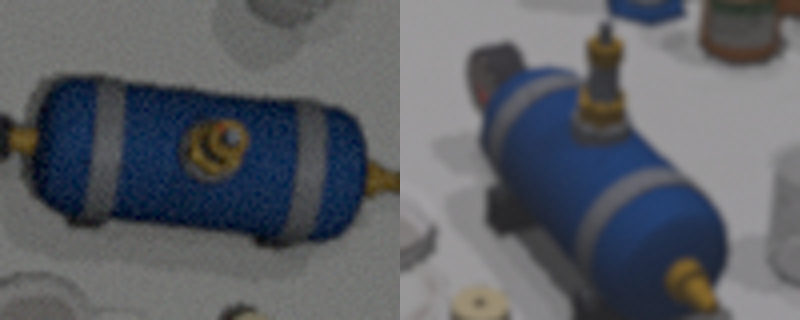

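Call:
move_arm --deltas '[[[0, 0, 0, -28, -21.5, 0, 0], [0, 0, 0, -28, -21.5, 0, 0], [0, 0, 0, -28, -21.5, 0, 0], [0, 0, 0, -28, -21.5, 0, 0], [0, 0, 0, -28, -21.5, 0, 0], [0, 0, 0, -28, -21.5, 0, 0], [0, 0, 0, -28, -21.5, 0, 0], [0, 0, 0, -28, -21.5, 0, 0]]]' --grip_force 30

```text
clock: 1.0
tcp_pos: [0.3488, 0.2663, 0.4047]
tcp_rot: [0.189, 0.982, 0.0, 0.0]
ft_force: [0.4, 0.7, 1.0]
grip_width: 0.0852
grip_force: 0.0
```

Call:
move_arm --deltas '[[[0, 0, 0, -28, -21.5, 0, 0], [0, 0, 0, -28, -21.5, 0, 0], [0, 0, 0, -28, -21.5, 0, 0], [0, 0, 0, -28, -21.5, 0, 0], [0, 0, 0, -28, -21.5, 0, 0], [0, 0, 0, -28, -21.5, 0, 0], [0, 0, 0, -28, -21.5, 0, 0], [0, 0, 0, -28, -21.5, 0, 0]]]'

```text
clock: 1.8
tcp_pos: [0.493, 0.0233, 0.4047]
tcp_rot: [0.189, 0.982, 0.0, -0.0]
ft_force: [0.0, 1.2, 0.2]
grip_width: 0.0856
grip_force: 0.0
```

Call:
move_arm --deltas '[[[0, 0, 8.5, 0, 0, 0, 0], [0, 0, 8.5, 0, 0, 0, 0], [0, 0, 8.5, 0, 0, 0, 0], [0, 0, 8.5, 0, 0, 0, 0], [0, 0, 8.5, 0, 0, 0, 0], [0, 0, 8.5, 0, 0, 0, 0], [0, 0, 8.5, 0, 0, 0, 0], [0, 0, 8.5, 0, 0, 0, 0]]]'

```text
clock: 2.6
tcp_pos: [0.4924, 0.0247, 0.4046]
tcp_rot: [0.708, 0.706, -0.0, -0.0]
ft_force: [1.0, -0.3, 0.2]
grip_width: 0.0853
grip_force: 0.0
```

Call:
move_arm --deltas '[[[0, 0, 8.5, 0, 0, 0, 0], [0, 0, 8.5, 0, 0, 0, 0], [0, 0, 8.5, 0, 0, 0, 0], [0, 0, 8.5, 0, 0, 0, 0], [0, 0, 8.5, 0, 0, 0, 0], [0, 0, 8.5, 0, 0, 0, 0], [0, 0, 8.5, 0, 0, 0, 0], [0, 0, 8.5, 0, 0, 0, 0]]]'

```text
clock: 3.4
tcp_pos: [0.4924, 0.0247, 0.4046]
tcp_rot: [0.982, 0.189, -0.0, -0.0]
ft_force: [-0.2, -0.3, -0.6]
grip_width: 0.0855
grip_force: 0.0
```

Call:
move_arm --deltas '[[[0, 0, 8.5, 0, 0, 0, 0], [0, 0, 8.5, 0, 0, 0, 0], [0, 0, 8.5, 0, 0, 0, 0], [0, 0, 8.5, 0, 0, 0, 0], [0, 0, 8.5, 0, 0, 0, 0], [0, 0, 8.5, 0, 0, 0, 0], [0, 0, 8.5, 0, 0, 0, 0], [0, 0, 0, 0, 0, 0, 0]]]'

```text
clock: 4.2
tcp_pos: [0.4924, 0.0247, 0.4046]
tcp_rot: [0.947, -0.321, -0.0, 0.0]
ft_force: [0.1, -0.5, -0.1]
grip_width: 0.0852
grip_force: 0.0
```

```bash
cat > st.py <<'E'
from h import *
def rep(tx=.5625,ty=-.095,tz=.117):
    s=robot.read_state();R=Rn.from_quat(s['tcp_rot']).as_matrix()
    yaw=np.degrees(np.arctan2(R[1,1],R[0,1]))
    print('t',round(s['clock'],2),'j',np.degrees(s['joint_pos']).round(1),'tcp',(s['tcp_pos']*1e3).round(2),'yaw',yaw.round(2),'tilt',(R[:2,2]).round(4),'f',s['ft_force'].round(2),'w',round(s['grip_width']*1e3,1))
    print('delta of grasp point, tool mm',((R.T@(np.array([tx,ty,tz])-s['tcp_pos'])-[0,0,.155])*1e3).round(2))
E
python3 -c "
from st import *
rep()"
```

```text
t 4.2 j [ -2.5  14.2 102.8  -0.   63.  124.9] tcp [492.41  24.74 404.59] yaw -127.45 tilt [-0.0002 -0.    ] f [ 0.05 -0.46 -0.08] w 85.2
delta of grasp point, tool mm [128.5   52.4  132.57]
```

Call:
move_arm --deltas '[[[0, 0, 0, 32, 13, 0, 0], [0, 0, 0, 32, 13, 0, 0], [0, 0, 0, 32, 13, 0, 0], [0, 0, 0, 32, 13, 0, 0], [0, 0, 0, 0, 0, 0, 0], [0, 0, 0, 0, 0, 0, 0]]]'

```text
clock: 4.8
tcp_pos: [0.5627, -0.0946, 0.4042]
tcp_rot: [0.948, -0.319, -0.0, -0.0]
ft_force: [-0.0, -0.0, -0.4]
grip_width: 0.0851
grip_force: 0.0
```

Run:
```python
from st import *
np.set_printoptions(precision=4,suppress=True)
rep()
d=cam('wrist');print(d['T_tool_cam'],d['intrinsics'])
p=d['Rwc'].T@(np.array([.5625,-.095,.122])-d['C']);q=d['intrinsics']@p;print('proj',q/q[2])
P=pts(d);ok=(d['range_z']>0)&(np.linalg.norm(P[...,:2]-[.5625,-.095],axis=-1)<.02)
for lo,hi in((.086,.098),(.112,.118),(.118,.125),(.125,.145)):
    m=ok&(P[...,2]>lo)&(P[...,2]<hi)
    if m.sum(): print(lo,m.sum(),np.median(P[m],0),P[m].min(0),P[m].max(0))
u,v=(q/q[2]).astype(int)[:2]
save(d,'w1.png',(max(u-60,0),max(v-50,0),u+60,v+50),6)
```

```text
t 4.8 j [-14.2  22.3  91.5   0.   66.2 113. ] tcp [562.67 -94.56 404.22] yaw -127.18 tilt [-0.0009  0.0003] f [-0.02 -0.03 -0.45] w 85.1
delta of grasp point, tool mm [  0.39   0.38 132.22]
[[-0.0005 -0.9535 -0.3014  0.0766]
 [ 1.     -0.0001 -0.0013  0.0001]
 [ 0.0012 -0.3014  0.9535  0.0304]
 [ 0.      0.      0.      1.    ]] [[324.28     0.     256.6795]
 [  0.     324.28   191.8148]
 [  0.       0.       1.    ]]
proj [257.4537 187.7799   1.    ]
0.086 238 [ 0.5697 -0.0994  0.0943] [ 0.5551 -0.1056  0.0861] [ 0.5757 -0.0845  0.0975]
0.112 34 [ 0.5658 -0.0966  0.1156] [ 0.5594 -0.1026  0.112 ] [ 0.5716 -0.0904  0.1178]
0.118 246 [ 0.5654 -0.0959  0.123 ] [ 0.5555 -0.103   0.1181] [ 0.5717 -0.0864  0.125 ]
0.125 68 [ 0.5643 -0.095   0.1326] [ 0.5608 -0.0976  0.1251] [ 0.5668 -0.0915  0.1349]
```

View pics/w1.png

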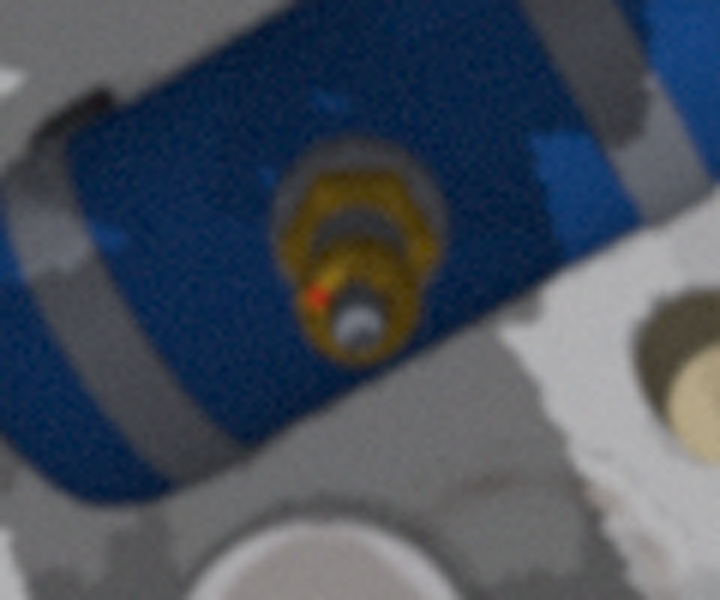

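The crop shows the nut top centred near full-res (257,188) with its red dot at (250,187), and the pin top at (257,191).

Run:
```python
from st import *
np.set_printoptions(precision=4,suppress=True)
d=cam('wrist');P=pts(d)
g=(d['range_z']>0)&(np.linalg.norm(P[...,:2]-[.5635,-.095],axis=-1)<.012)
z=P[...,2]
for lo,hi in((.130,.14),(.120,.126)):
    m=g&(z>lo)&(z<hi);v,u=np.nonzero(m);zz=np.median(z[m]);(cx,cy),r=cv2.minEnclosingCircle(np.stack([u,v],1).astype(np.float32))
    print(m.sum(),zz,np.percentile(z[m],[10,90]),'circ',cx,cy,r,plane(d,cx,cy,zz),'mean',plane(d,u.mean(),v.mean(),zz))
# hexagon centre, grey boss, via z
m=g&(z>.09)&(z<.097);print(m.sum(),P[m].mean(0))
```

```text
57 0.13331611904346247 [0.1322 0.1341] circ 256.5714416503906 189.89285278320312 4.146810054779053 [ 0.5641 -0.0948  0.1333] mean [ 0.5641 -0.0948  0.1333]
227 0.12306017503016053 [0.1217 0.1241] circ 256.5 186.5 10.511998176574707 [ 0.5639 -0.0946  0.1231] mean [ 0.5644 -0.095   0.1231]
198 [ 0.5676 -0.0976  0.0942]
```

Call:
move_arm --deltas '[[[0, 0, 0, 1, -0.5, 20, 0.6], [0, 0, 0, 0, 0, 20, 0.6], [0, 0, 0, 0, 0, 20, 0.6], [0, 0, 0, 0, 0, 10, 0.6], [0, 0, 0, 0, 0, 0, 0.6]]]'

```text
clock: 5.4
tcp_pos: [0.5635, -0.0937, 0.3338]
tcp_rot: [0.948, -0.319, -0.001, 0.0]
ft_force: [-0.2, -0.5, -0.3]
grip_width: 0.0341
grip_force: 0.0
```

Call:
move_arm --deltas '[[[0, 0, 0, 0, 0, 15, 0.6], [0, 0, 0, 0, 0, 15, 0.6], [0, 0, 0, 0, 0, 15, 0.6], [0, 0, 0, 0, 0, 6, 0.6], [0, 0, 0, 0, 0, 0, 0.6], [0, 0, 0, 0, 0, 0, 0.6]]]'

```text
clock: 6.0
tcp_pos: [0.5641, -0.0944, 0.2847]
tcp_rot: [0.947, -0.32, 0.001, -0.0]
ft_force: [-0.2, 0.4, 0.4]
grip_width: 0.0338
grip_force: 0.0
```

Run:
```python
from st import *
rep(.5638,-.0948,.117)
d=cam('wrist');s=cam('side')
a=cv2.resize(d['color'],(512,384))[...,::-1][150:384,128:384];b=s['color'][...,::-1][190:280,256:356]
cv2.imwrite('pics/w2.png',np.hstack([cv2.resize(a,(400,366)),cv2.resize(b,(400,366),interpolation=cv2.INTER_CUBIC)]))
```

```text
t 6.0 j [-14.2  30.8  97.1  -0.   52.  113.1] tcp [564.08 -94.39 284.68] yaw -127.3 tilt [ 0.0012 -0.0003] f [-0.17  0.39  0.36] w 33.8
delta of grasp point, tool mm [-0.17  0.57 12.68]
```

View pics/w2.png

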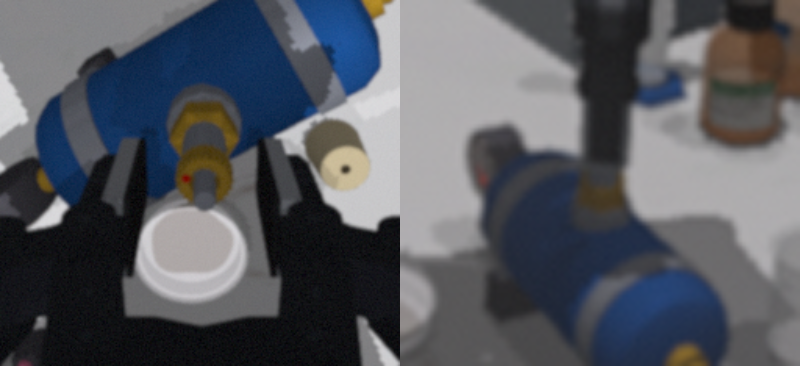

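The nut sits at crop x≈204, between the pads at about 145 and 257, so it is centred. Closing on it now.

Call:
move_arm --deltas '[[[0, 0, 0, 0, 0, 1, 0.8], [0, 0, 0, 0, 0, 0, 1], [0, 0, 0, 0, 0, 0, 1], [0, 0, 0, 0, 0, 0, 1], [0, 0, 0, 0, 0, 0, 1]]]' --grip_force 25

```text
clock: 6.6
tcp_pos: [0.5638, -0.0947, 0.2829]
tcp_rot: [0.947, -0.32, 0.0, 0.0]
ft_force: [-2.8, -6.5, 1.7]
grip_width: 0.0142
grip_force: 24.4
```

Call:
move_arm --deltas '[[[0, 0, -6, 0, 0.4, -0.1, 1], [0, 0, -8, 0, 0, -0.2, 1], [0, 0, -8, 0, 0, -0.2, 1], [0, 0, -8, 0, 0, -0.2, 1], [0, 0, 0, 0, 0, 0, 1]]]'

```text
clock: 7.1
tcp_pos: [0.5637, -0.0948, 0.2836]
tcp_rot: [0.998, -0.063, 0.0, 0.0]
ft_force: [-0.6, -3.0, 1.5]
grip_width: 0.0145
grip_force: 24.3
```

Run:
```python
from st import *
rep(.5638,-.0948,.117)
d=cam('wrist')
save(d,'w3.png',(176,170,336,290),4)
```

```text
t 7.1 j [-14.2  30.9  97.2   0.   51.9  83. ] tcp [563.69 -94.81 283.59] yaw -97.21 tilt [ 0.0006 -0.0001] f [-0.56 -3.01  1.46] w 14.5
delta of grasp point, tool mm [ 1.000e-02 -3.000e-02  1.159e+01]
```

View pics/w3.png

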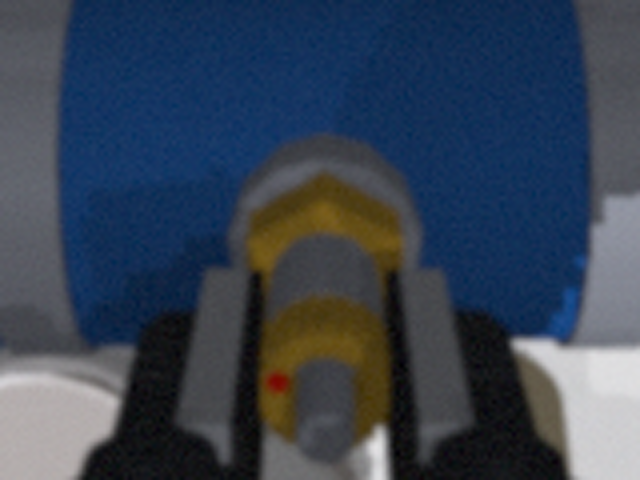

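The red dot is still at the same place relative to the pads (crop (277,382)), so the nut turns with the fingers. I'll go on turning.

Call:
move_arm --deltas '[[[0, 0, -8, 0, 0, -0.2, 1], [0, 0, -8, 0, 0, -0.1, 1], [0, 0, -8, 0, 0, -0.2, 1], [0, 0, -8, 0, 0, -0.2, 1], [0, 0, -8, 0, 0, -0.1, 1], [0, 0, -8, 0, 0, -0.2, 1], [0, 0, -8, 0, 0, -0.2, 1], [0, 0, -8, 0, 0, -0.2, 1]]]'

```text
clock: 7.95
tcp_pos: [0.5636, -0.0946, 0.2849]
tcp_rot: [0.88, 0.475, 0.0, -0.0]
ft_force: [-1.1, -0.9, 1.9]
grip_width: 0.0141
grip_force: 24.4
```

Call:
move_arm --deltas '[[[0, 0, -8, 0, 0, -0.2, 1], [0, 0, -8, 0, 0, -0.1, 1], [0, 0, -8, 0, 0, -0.2, 1], [0, 0, -8, 0, 0, -0.2, 1], [0, 0, -8, 0, 0, -0.1, 1], [0, 0, -8, 0, 0, -0.2, 1], [0, 0, 0, 0, 0, 0, 1]]]'

```text
clock: 8.65
tcp_pos: [0.5635, -0.0946, 0.2858]
tcp_rot: [0.612, 0.791, 0.0, -0.0]
ft_force: [-1.9, -0.8, 2.3]
grip_width: 0.0146
grip_force: 24.3
```

```bash
cat > dot.py <<'E'
from st import *
def dot():
    rep(.5638,-.0948,.117); s=robot.read_state(); print('torque',s['ft_torque'].round(3))
    d=cam('wrist');c=d['color'].astype(int)
    m=((c[...,0]>90)&(c[...,1]<c[...,0]*.45)&(c[...,2]<c[...,0]*.45)).astype(np.uint8);m[:,:200]=0;m[:,310:]=0;m[:200]=0;m[320:]=0
    n,l,st,ce=cv2.connectedComponentsWithStats(m)
    P=pts(d)
    for i in range(1,n):
        p=np.median(P[l==i],0);print(st[i,4],ce[i].round(1),p.round(4),'world angle',np.degrees(np.arctan2(p[1]+.0948,p[0]-.5638)).round(1))
    return d
E
python3 -c "
from dot import *
dot()"
```

```text
t 8.65 j [-14.2  30.7  97.1   0.   52.2 -28.8] tcp [563.51 -94.62 285.78] yaw 14.58 tilt [-0.0003  0.0003] f [-1.91 -0.79  2.28] w 14.6
delta of grasp point, tool mm [-0.31  0.28 13.78]
torque [-0.128  0.244 -0.052]
4 [244.8 266.2] [ 0.5576 -0.0945  0.1263] world angle 177.1
```

Call:
move_arm --deltas '[[[0, 0, -8, 0, 0, -0.2, 1], [0, 0, -8, 0, 0, -0.1, 1], [0, 0, -8, 0, 0, -0.2, 1], [0, 0, -8, 0, 0, -0.2, 1], [0, 0, -8, 0, 0, -0.1, 1], [0, 0, -8, 0, 0, -0.2, 1], [0, 0, 0, 0, 0, 0, 1]]]'

```text
clock: 9.4
tcp_pos: [0.5633, -0.0947, 0.2866]
tcp_rot: [0.238, 0.971, 0.0, -0.001]
ft_force: [-3.6, -1.0, 1.5]
grip_width: 0.0143
grip_force: 25.0
```

```bash
python3 -c "
from dot import *
dot()"
```

```text
t 9.4 j [-14.2  30.6  97.1   0.   52.3 -76.7] tcp [563.34 -94.67 286.61] yaw 62.47 tilt [-0.001   0.0004] f [-3.57 -0.95  1.55] w 14.3
delta of grasp point, tool mm [-0.65  0.12 14.61]
torque [-0.183  0.526 -0.168]
21 [247.1 261.3] [ 0.5577 -0.0964  0.127 ] world angle -165.3
```

Call:
move_arm --deltas '[[[0, 0, -8, 0, 0, 0, 1], [0, 0, -8, 0, 0, 0, 1], [0, 0, -8, 0, 0, 0, 1], [0, 0, 0, 0, 0, 0, 1]]]'

```text
clock: 9.85
tcp_pos: [0.5639, -0.0948, 0.2869]
tcp_rot: [0.031, 1.0, -0.0, 0.001]
ft_force: [1.7, -2.6, 0.1]
grip_width: 0.0139
grip_force: 27.5
```

```bash
python3 -c "
from dot import *
dot()"
```

```text
t 9.85 j [ -14.2   30.6   97.1    0.    52.3 -100.7] tcp [563.88 -94.78 286.88] yaw 86.45 tilt [ 0.0014 -0.0003] f [ 1.75 -2.63  0.12] w 13.9
delta of grasp point, tool mm [ 0.31  0.02 14.87]
torque [-0.221 -0.35   0.069]
3 [252.  255.7] [ 0.5573 -0.0963  0.1269] world angle -167.3
```

The dot stopped at a world angle of about -166° while the fingers turned on, and the nut top is at about 127 mm. The end stop is reached, so I'll release and rise.

Call:
move_arm --deltas '[[[0, 0, 0, 0, 0, 0, 0.6], [0, 0, 0, 0, 0, 0, 0.6], [0, 0, 0, 0, 0, 0, 0.6], [0, 0, 0, 0, 0, -15, 0.6], [0, 0, 0, 0, 0, -20, 0.6], [0, 0, 0, 0, 0, -10, 0.6], [0, 0, 0, 0, 0, 0, 0.6], [0, 0, 0, 0, 0, 0, 0.6]]]'

```text
clock: 10.7
tcp_pos: [0.5634, -0.0947, 0.3313]
tcp_rot: [0.029, 1.0, 0.0, -0.0]
ft_force: [-0.5, -0.2, -0.2]
grip_width: 0.034
grip_force: 0.0
```

Run:
```python
from st import *
np.set_printoptions(precision=4,suppress=True)
rep(.5638,-.0948,.117)
d=cam('wrist');P=pts(d);z=P[...,2]
g=(d['range_z']>0)&(np.linalg.norm(P[...,:2]-[.5638,-.0948],axis=-1)<.012)
for lo,hi in((.130,.142),(.121,.129)):
    m=g&(z>lo)&(z<hi);v,u=np.nonzero(m);zz=np.percentile(z[m],75);(cx,cy),r=cv2.minEnclosingCircle(np.stack([u,v],1).astype(np.float32))
    print(m.sum(),zz,np.percentile(z[m],[5,25,50,95]),'circ',cx,cy,r,plane(d,cx,cy,zz),'mean',P[m].mean(0))
save(d,'w4.png',(int(cx)-60,int(cy)-50,int(cx)+60,int(cy)+40),5)
```

```text
t 10.7 j [ -14.2   27.1   95.4    0.    57.5 -100.9] tcp [563.38 -94.67 331.25] yaw 86.65 tilt [-0.0005  0.0002] f [-0.45 -0.23 -0.24] w 34.0
delta of grasp point, tool mm [-0.54 -0.14 59.25]
107 0.13346412727196594 [0.1309 0.1324 0.133  0.134 ] circ 256.5 231.0 6.103377819061279 [ 0.5619 -0.0943  0.1335] mean [ 0.5623 -0.0945  0.1328]
512 0.12677213146924204 [0.1225 0.1253 0.1262 0.1276] circ 255.94444274902344 225.36666870117188 14.674481391906738 [ 0.5614 -0.0946  0.1268] mean [ 0.5611 -0.0945  0.1258]
```

View pics/w4.png

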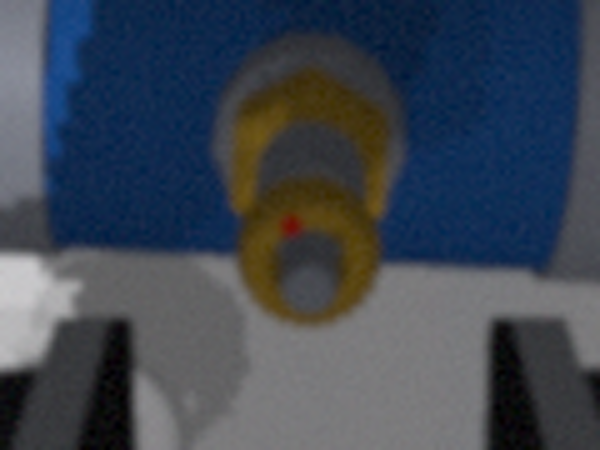

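The nut is fully up with the pin freed, the dot is at (290,225) in the crop, and the pin top (308,290) is at about 133.5 mm. I'll close the fingers and come down by feel.

Call:
move_arm --deltas '[[[0, 0, 0, 0, 0, 0, 1], [0, 0, 0, 0, 0, 0, 1], [0, 0, 0, 0, 0, 0, 1], [0, 0, 0, 0, 0, 6, 1], [0, 0, 0, 0, 0, 6, 1], [0, 0, 0, 0, 0, 4, 1], [0, 0, 0, 0, 0, 0, 1], [0, 0, 0, 0, 0, 0, 1]]]'

```text
clock: 11.55
tcp_pos: [0.5636, -0.0948, 0.3157]
tcp_rot: [0.029, 1.0, 0.0, -0.0]
ft_force: [-0.0, -1.3, 0.1]
grip_width: 0.0003
grip_force: 0.0
```

Call:
move_arm --deltas '[[[0, 0, 0, 0, 0, 1, 1], [0, 0, 0, 0, 0, 1, 1], [0, 0, 0, 0, 0, 0, 1]]]'

```text
clock: 11.85
tcp_pos: [0.5635, -0.0947, 0.3137]
tcp_rot: [0.029, 1.0, -0.0, -0.0]
ft_force: [-0.3, 0.7, 0.3]
grip_width: 0.0002
grip_force: 0.0
```

Call:
move_arm --deltas '[[[0, 0, 0, 0, 0, 0.5, 1], [0, 0, 0, 0, 0, 0.5, 1], [0, 0, 0, 0, 0, 0, 1]]]'

```text
clock: 12.15
tcp_pos: [0.5635, -0.0947, 0.3127]
tcp_rot: [0.029, 1.0, 0.0, -0.0]
ft_force: [-0.5, -0.0, -0.9]
grip_width: -0.0001
grip_force: 0.0
```

Call:
move_arm --deltas '[[[0, 0, 0, 0, 0, 0.5, 1], [0, 0, 0, 0, 0, 0.5, 1], [0, 0, 0, 0, 0, 0, 1]]]'

```text
clock: 12.45
tcp_pos: [0.5635, -0.0947, 0.3117]
tcp_rot: [0.029, 1.0, 0.0, -0.0]
ft_force: [-0.1, -0.6, 0.2]
grip_width: -0.0
grip_force: 0.0
```

Call:
move_arm --deltas '[[[0, 0, 0, 0, 0, 0.5, 1], [0, 0, 0, 0, 0, 0.5, 1], [0, 0, 0, 0, 0, 0, 1]]]'

```text
clock: 12.75
tcp_pos: [0.5636, -0.0947, 0.3107]
tcp_rot: [0.029, 1.0, 0.0, -0.0]
ft_force: [0.5, 0.9, 0.0]
grip_width: 0.0001
grip_force: 0.0
```

Call:
move_arm --deltas '[[[0, 0, 0, 0, 0, 0.5, 1], [0, 0, 0, 0, 0, 0.5, 1], [0, 0, 0, 0, 0, 0, 1]]]'

```text
clock: 13.05
tcp_pos: [0.5636, -0.0947, 0.3097]
tcp_rot: [0.029, 1.0, 0.0, -0.0]
ft_force: [-0.0, 0.6, 0.4]
grip_width: -0.0002
grip_force: 0.0
```

Call:
move_arm --deltas '[[[0, 0, 0, 0, 0, 0.5, 1], [0, 0, 0, 0, 0, 0.5, 1], [0, 0, 0, 0, 0, 0, 1]]]'

```text
clock: 13.35
tcp_pos: [0.5636, -0.0947, 0.3087]
tcp_rot: [0.029, 1.0, 0.0, -0.0]
ft_force: [-0.3, 0.0, -0.0]
grip_width: -0.0002
grip_force: 0.0
```

Call:
move_arm --deltas '[[[0, 0, 0, 0, 0, 0.5, 1], [0, 0, 0, 0, 0, 0.5, 1], [0, 0, 0, 0, 0, 0, 1]]]'

```text
clock: 13.65
tcp_pos: [0.5635, -0.0948, 0.3077]
tcp_rot: [0.029, 1.0, 0.0, -0.0]
ft_force: [0.1, -0.2, -0.2]
grip_width: 0.0
grip_force: 0.0
```

Call:
move_arm --deltas '[[[0, 0, 0, 0, 0, 0.5, 1], [0, 0, 0, 0, 0, 0.5, 1], [0, 0, 0, 0, 0, 0, 1]]]'

```text
clock: 13.95
tcp_pos: [0.5636, -0.0947, 0.3067]
tcp_rot: [0.029, 1.0, -0.0, -0.0]
ft_force: [-0.3, -0.4, 0.2]
grip_width: 0.0002
grip_force: 0.0
```

Call:
move_arm --deltas '[[[0, 0, 0, 0, 0, 0.5, 1], [0, 0, 0, 0, 0, 0.5, 1], [0, 0, 0, 0, 0, 0, 1]]]'

```text
clock: 14.25
tcp_pos: [0.5636, -0.0947, 0.3059]
tcp_rot: [0.029, 1.0, -0.0, 0.0]
ft_force: [-0.2, -0.5, 2.1]
grip_width: -0.0001
grip_force: 0.9
```

Contact, 2.1 N at TCP z ≈ 0.306.

Call:
move_arm --deltas '[[[0, 0, 0, 0, 0, 0.5, 1], [0, 0, 0, 0, 0, 0.5, 1], [0, 0, 0, 0, 0, 0, 1]]]'

```text
clock: 14.55
tcp_pos: [0.5636, -0.0947, 0.3049]
tcp_rot: [0.029, 1.0, -0.0, 0.0]
ft_force: [-1.3, -0.5, 3.6]
grip_width: -0.0
grip_force: 1.5
```

Call:
move_arm --deltas '[[[0, 0, 0, 0, 0, 0.4, 1], [0, 0, 0, 0, 0, 0.4, 1], [0, 0, 0, 0, 0, 0, 1]]]'

```text
clock: 14.85
tcp_pos: [0.5636, -0.0947, 0.304]
tcp_rot: [0.029, 1.0, -0.0, 0.0]
ft_force: [-1.2, 0.6, 3.6]
grip_width: 0.0
grip_force: 2.0
```

Call:
move_arm --deltas '[[[0, 0, 0, 0, 0, 0.3, 1], [0, 0, 0, 0, 0, 0.3, 1], [0, 0, 0, 0, 0, 0, 1]]]'

```text
clock: 15.15
tcp_pos: [0.5636, -0.0947, 0.3034]
tcp_rot: [0.029, 1.0, -0.0, 0.0]
ft_force: [-1.0, -0.3, 5.5]
grip_width: 0.0001
grip_force: 2.4
```

Call:
move_arm --deltas '[[[0, 0, 0, 0, 0, 0.3, 1], [0, 0, 0, 0, 0, 0, 1]]]'

```text
clock: 15.35
tcp_pos: [0.5636, -0.0948, 0.3032]
tcp_rot: [0.029, 1.0, -0.0, 0.0]
ft_force: [-0.6, -0.4, 4.8]
grip_width: -0.0
grip_force: 2.5
```

Call:
move_arm --deltas '[[[0, 0, 0, 0, 0, 0.3, 1], [0, 0, 0, 0, 0, 0, 1]]]'

```text
clock: 15.55
tcp_pos: [0.5636, -0.0948, 0.3029]
tcp_rot: [0.029, 1.0, -0.0, 0.0]
ft_force: [-0.8, -0.2, 5.4]
grip_width: -0.0001
grip_force: 2.7
```

Call:
move_arm --deltas '[[[0, 0, 0, 0, 0, 0.3, 1], [0, 0, 0, 0, 0, 0, 1]]]'

```text
clock: 15.75
tcp_pos: [0.5636, -0.0947, 0.3026]
tcp_rot: [0.029, 1.0, -0.0, 0.0]
ft_force: [-1.0, 0.7, 5.7]
grip_width: -0.0002
grip_force: 2.9
```

Call:
move_arm --deltas '[[[0, 0, 0, 0, 0, 0.3, 1], [0, 0, 0, 0, 0, 0, 1]]]'

```text
clock: 15.95
tcp_pos: [0.5636, -0.0948, 0.3023]
tcp_rot: [0.029, 1.0, -0.0, 0.0]
ft_force: [-0.8, 0.3, 6.5]
grip_width: -0.0001
grip_force: 3.0
```

Call:
move_arm --deltas '[[[0, 0, 0, 0, 0, 0.3, 1], [0, 0, 0, 0, 0, 0, 1]]]'

```text
clock: 16.15
tcp_pos: [0.5636, -0.0947, 0.3021]
tcp_rot: [0.029, 1.0, -0.0, 0.0]
ft_force: [-2.0, -0.1, 7.1]
grip_width: -0.0002
grip_force: 3.2
```

Call:
move_arm --deltas '[[[0, 0, 0, 0, 0, 0.2, 1], [0, 0, 0, 0, 0, 0, 1]]]'

```text
clock: 16.35
tcp_pos: [0.5636, -0.0947, 0.302]
tcp_rot: [0.029, 1.0, -0.0, 0.0]
ft_force: [-1.3, 0.0, 7.5]
grip_width: -0.0005
grip_force: 4.0
```

Call:
move_arm --deltas '[[[0, 0, 0, 0, 0, 0.1, 1], [0, 0, 0, 0, 0, 0, 1], [0, 0, 0, 0, 0, 0, 1]]]'

```text
clock: 16.65
tcp_pos: [0.5636, -0.0947, 0.302]
tcp_rot: [0.029, 1.0, -0.0, 0.0]
ft_force: [-2.1, 0.7, 8.4]
grip_width: 0.0001
grip_force: 4.3
```

The force rises with no further travel, so the pin is on its stop at 8.4 N. Holding for over two seconds.

Call:
move_arm --deltas '[[[0, 0, 0, 0, 0, 0, 1], [0, 0, 0, 0, 0, 0, 1], [0, 0, 0, 0, 0, 0, 1], [0, 0, 0, 0, 0, 0, 1], [0, 0, 0, 0, 0, 0, 1], [0, 0, 0, 0, 0, 0, 1], [0, 0, 0, 0, 0, 0, 1], [0, 0, 0, 0, 0, 0, 1]]]'

```text
clock: 17.45
tcp_pos: [0.5636, -0.0948, 0.302]
tcp_rot: [0.029, 1.0, -0.0, 0.0]
ft_force: [-1.6, 0.1, 8.3]
grip_width: 0.0001
grip_force: 4.3
```

Call:
move_arm --deltas '[[[0, 0, 0, 0, 0, 0, 1], [0, 0, 0, 0, 0, 0, 1], [0, 0, 0, 0, 0, 0, 1], [0, 0, 0, 0, 0, 0, 1], [0, 0, 0, 0, 0, 0, 1], [0, 0, 0, 0, 0, 0, 1], [0, 0, 0, 0, 0, 0, 1], [0, 0, 0, 0, 0, 0, 1]]]'

```text
clock: 18.25
tcp_pos: [0.5636, -0.0947, 0.302]
tcp_rot: [0.029, 1.0, -0.0, 0.0]
ft_force: [-1.7, 0.1, 9.1]
grip_width: 0.0
grip_force: 4.3
```

Call:
move_arm --deltas '[[[0, 0, 0, 0, 0, 0, 1], [0, 0, 0, 0, 0, 0, 1], [0, 0, 0, 0, 0, 0, 1], [0, 0, 0, 0, 0, 0, 1], [0, 0, 0, 0, 0, 0, 1], [0, 0, 0, 0, 0, 0, 1], [0, 0, 0, 0, 0, 0, 1], [0, 0, 0, 0, 0, 0, 1]]]'

```text
clock: 19.05
tcp_pos: [0.5636, -0.0948, 0.302]
tcp_rot: [0.029, 1.0, -0.0, 0.0]
ft_force: [-1.2, 0.9, 8.6]
grip_width: 0.0001
grip_force: 4.3
```

Call:
move_arm --deltas '[[[0, 0, 0, 0, 0, -1, 1], [0, 0, 0, 0, 0, -1, 1], [0, 0, 0, 0, 0, -2, 1], [0, 0, 0, 0, 0, -5, 1], [0, 0, 0, 0, 0, -15, 1], [0, 0, 0, 0, 0, -20, 1], [0, 0, 0, 0, 0, -10, 1], [0, 0, 0, 0, 0, 0, 1]]]'

```text
clock: 19.85
tcp_pos: [0.5637, -0.0948, 0.3567]
tcp_rot: [0.029, 1.0, -0.0, 0.001]
ft_force: [-0.7, 0.4, 0.3]
grip_width: -0.0001
grip_force: 0.0
```

Run:
```python
from st import *
np.set_printoptions(precision=4,suppress=True)
rep()
d=cam('wrist');P=pts(d);z=P[...,2]
g=(d['range_z']>0)&(np.linalg.norm(P[...,:2]-[.563,-.0948],axis=-1)<.012)
for lo,hi in((.130,.142),(.121,.129)):
    m=g&(z>lo)&(z<hi);print(m.sum(),np.percentile(z[m],[5,25,50,75,95]))
a=cam('top')
x=d['color'][180:290,190:320];y=a['color'][100:280,200:413]
cv2.imwrite('pics/end.png',np.hstack([cv2.resize(i,(400,338),interpolation=cv2.INTER_CUBIC) for i in(x,y)])[...,::-1])
```

```text
t 19.85 j [ -14.2   25.3   94.2    0.    60.4 -100.9] tcp [563.7  -94.78 356.68] yaw 86.68 tilt [ 0.0019 -0.0005] f [-0.73  0.42  0.29] w -0.1
delta of grasp point, tool mm [ 1.66 -0.2  84.68]
87 [0.1304 0.1321 0.1327 0.1333 0.1339]
408 [0.1224 0.1253 0.1263 0.1268 0.1275]
```

View pics/end.png

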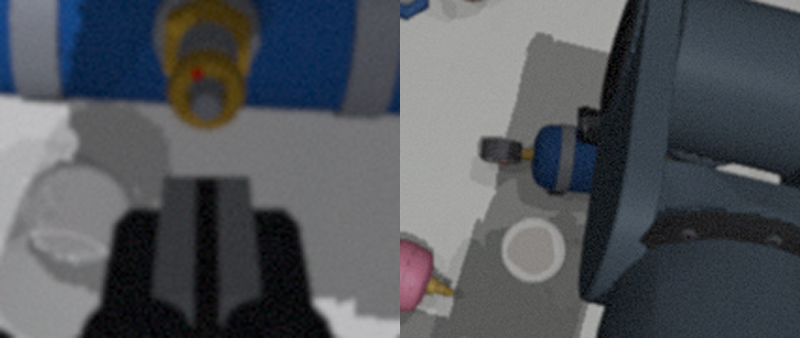

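The pin is back at its former height (about 133 mm), the nut is still up (about 127 mm), and the dot is at (197,73) in the left crop. Nothing is touching, so I'm handing in.

```bash
python3 -c "
from cell import robot
print(robot.finish_job())"
```

```text
the job is handed in; nothing more can be done
None
```

I vented the blue receiver and handed the job in at about 20 s: the nut is unscrewed to its end stop (one continuous turn, no regrasps needed), the pin was held on its stop for about 2.4 s at no more than about 9 N and sprang back, and the gripper stands clear without having gone near the beaker, dish or stopper.

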